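# Swing the lamp aside and snap the cap onto the slip bottle

### The arm

A 6-joint arm with a two-finger parallel gripper is mounted at the origin on the work surface. World frame = base frame: x ahead of the robot, y to its left, z up, the work surface at z = 0. Lengths are in m, angles in rad, forces in N, time in s.
With the tool pointing down it reaches from about 0.35 to 0.975 m from the base axis. Payload 4.9 kg.
Tool frame: the origin (TCP) lies on the centre line of the jaws, within the pads' length; the fingertips stand 25 mm ahead of it and the grasp point (between the pads) lies 6 mm ahead of it; z points along the fingers, y is the line along which they close (so a half turn about z gives the same grasp; the last joint's range is limited). The gripper opens to 85 mm and grips with 20 to 120 N. Pads are 22 mm wide; open, the fingers measure 114 mm over their backs; the gripper's body (76 mm by 85 mm) begins 54 mm behind the grasp point. The pads swing forward as they close: fully open they stand 13 mm farther back than shut.
Start: joints at [-1.349, 0.053, 1.613, -0, 1.476, -0.119], TCP at [0.209, -0.589, 0.256] pointing down, gripper open.
Joint ranges: [-3.01, 3.01], [-1.01, 2.22], [0.06, 2.58], [-1.02, 4.17], [0.09, 2.62], [-3.14, 3.14]. Speed limits (rad/s): [2.57, 2.57, 3.14, 3.14, 3.14, 3.14].

### API

Orientations are given as a unit quaternion [w, x, y, z].
In Python, from plant import state, grab_frame, get_calibration, job gives the robot as it stands. The module is installed in compiled form; this text tells all that it offers.
- The arm moves only by the tool move_arm, never from a script. Its argument "targets" is a list that holds one entry, the list of rows, each a list of 5 numbers: the opening in per cent of the stroke, from 0 (shut) to 100 (fully open), then the shift along the tool's x, y, z as a fraction of full scale, then the turn about the tool's z as a fraction of full scale. A call has 1 to 5 rows; each row shifts and turns the commanded pose from where the row before left it, along the tool's axes as they then stand; what a row does not reach is not made up. Full scale, the value 1, is 0.6 m for a shift and 6 degrees for a turn. A row lasts 1/12 s, in which the tool goes at most 41.7 mm and 7.16 degrees, less where a joint would pass 70% of its speed; a pose out of reach is approached as far as the arm can. A call with a number of a shift or a turn outside -1 to 1 is refused whole. A call with a gripper value outside its range is refused whole. The fingers move at their own pace and stop on an object; the grip force is fixed at half the most. Time passes only in rows, so rows that do not move let the fingers close. It gives the time, the measured TCP pose, the force, the opening and the grip force at its end, in the units of the state.
- state(): the state, without advancing time (a new reading comes with each control period).
- grab_frame(name): name is "scene" or "side" or "wrist"; returns the picture (384x512x3 uint8, red, green, blue); there is no depth.
- get_calibration(name): a dict with "vertical_fov" (degrees; the focal length in pixels is half the picture's height over the tangent of half this angle, whatever the lens; pixels are square), "cx", "cy" (the principal point, pixels), "R" (3x3) and "t" (3): a world point X has camera coordinates R X + t. Camera axes: x right, y down, z forward; pixel columns grow to the right and rows downward; lengths in m; the calibration is good to about 2 mm. A picture is of the moment at which its call begins: read the wrist's pose just before it. get_calibration takes no time and is no camera call; for the wrist camera it gives the pose at the moment of the call.
- job.job_done(): hands the job in; it is judged then, once.
The state is a dict: "time": time; "joint_pos": joint angles; "joint_vel": joint speeds; "joint_efforts": joint torques, N m; "tool_pos": TCP position; "tool_rot": TCP orientation; "contact_force": force on the tool from outside, world axes, zero at the start; "ft_torque": the same for the moment, N m; "gripper_width": opening from 0.0 (shut) to 1.0 (fully open); "grasp_force": force on a finger pad.
Only numpy, scipy, OpenCV 4.12 (cv2) and the standard library are available. Lean on these libraries where they do the work, as an engineer would, in place of code of your own. Each camera call takes 0.05 s, during which the arm holds its last target. There are 200 camera calls.

### The job

First swing the lamp's arm to one side until its head is at least 15 cm sideways from the bottle's spout, and leave it there. Then take the loose cap from the board and press it straight down onto the spout until it clicks, leaving the tape roll, the clay tube and the dish where they are. Keep pressing firmly after the click so that the soft seal under the cap is clearly squeezed, and finish while still holding the cap pressed down like that, without letting go.

Things in the scene. Friction and masses are not known exactly. Their poses are not given: they have to be found in the camera images.
- lamp_grip (a point): Centre of the upright black rubber peg on top of the lamp's head (14 mm thick, from 25 mm below to 20 mm above this point): grasp it or push it. Under the peg is the dark round head, 76 mm wide, 30 mm thick, its underside 55 mm below this point. x points along the arm to its hinge, z up. At the start the head hangs over the bottle and blocks the way to the spout.
- lamp_head (a point): Centre of the underside of the lamp's head, 55 mm below lamp_grip. Its x axis points along the arm to the vertical hinge (the column beyond the bottle), 240 mm away; z is up. The arm is a level bar, 14 mm thick, 20 mm above this point. It swings either way, about 1.3 rad from the middle. Stiff hinge: about 0.35 N m of friction, stays where it is left. The column's foot is fixed, 110 mm wide.
- cap_mid (a point): Centre of the loose cap, a plain grey plastic round cap 34 mm in diameter and 40 mm tall (this point is 20 mm above its rim). It starts standing on the board, mouth down, as it goes on. z points up. Inside is a bore 26 mm wide and 33 mm deep, with a 3 mm high inward lip at the mouth that leaves a hole 21.6 mm wide. 30 g.
- spout_tip (a point): Top of the white bottle's upright spout, 21.4 mm above spout_seat. The spout is 19 mm thick, its top 8 mm tapering to 10 mm. Four small sprung beads round it, 14 mm below this tip, catch the cap's lip. Pressing the lip over them takes a push that grows to about 10 N while the cap's centre comes from 31 to 27 mm above spout_seat; then it clicks, the force drops, and the beads draw it on.
- spout_seat (a point): On the spout's upright axis, at the top of the bottle's black rubber seal when free; the cap's rim lands here (its centre then 20 mm above this point). The seal is 32 mm wide, narrower than the cap. Below it is a 29 mm thick neck, 17 mm long, then a shoulder widening to the 62 mm bottle, fixed in a 90 mm square wooden block. z is up.
- seal (a joint): How far the seal is squeezed down (m): 0 free, 0.004 at its stop. Starts to yield at about 2 N, then 2.5 N per mm (12 N at the stop); it pushes back as soon as the pressing stops.
- tape: Bystander: roll of cream tape lying flat, 96 mm wide, 30 mm tall, origin at its underside's centre.
- tube: Bystander: upright ochre clay tube, 72 mm wide, 75 mm tall, origin at its underside's centre.
- dish: Bystander: white bowl, 90 mm wide, 40 mm tall, origin at its underside's centre.
Mind the look-alikes: they are no part of the job. There is more than one size of the part that bears cap_mid; the job needs the largest.

How it is judged:
By the outcome, as a careful person would: the job done as asked, in the order asked, and still so for the second after the job is handed in, while the arm keeps its last pose, push and grip.
It also fails if it takes over 64 s, if anything falls off the work surface, if the arm or the gripper's body presses on something with over 40 N, if the wrist force passes 120 N, or if a joint passes its speed limit or range.

## Working session

There is one attempt and no reset: what is moved stays moved. The work goes in short steps, Python scripts to look and compute and a tool call to move; the robot and the scene stay as the last step left them, time stands still between calls to the robot, and variables do not carry over. Pictures are saved under pics/ and viewed, at most 10 in all, crops included, and the job is handed in when it is done.

Besides the shell and the picture viewer there is one more tool, called after ">>>" as name(argument=value, ...), one argument or row to a line, values as JSON. move_arm: Moves the arm, as the interface text tells. Shift numbers are shares of 0.6 m and turn numbers shares of 6 degrees, none past 1 either way. Its arguments: {"type":"object","properties":{"targets":{"type":"array"}},"required":["targets"]}

```bash
mkdir -p pics
python3 - <<'E'
from plant import *
import cv2, numpy as np
np.set_printoptions(precision=4,suppress=True)
for n in ("scene","side"):
    im=grab_frame(n); cv2.imwrite(f"pics/{n}0.png",cv2.resize(im[:,:,::-1],(800,600),interpolation=cv2.INTER_CUBIC))
for n in ("scene","side","wrist"):
    print(n,get_calibration(n))
print(state())
E
```

```text
scene {'vertical_fov': 57.85811750880608, 'cx': 251.68882041872482, 'cy': 191.76062383385977, 'R': array([[-0.7279,  0.6854, -0.0169],
       [ 0.467 ,  0.4776, -0.7442],
       [-0.502 , -0.5496, -0.6678]]), 't': array([ 0.3497, -0.082 ,  1.3917])}
side {'vertical_fov': 47.51778409677504, 'cx': 256.5554626534312, 'cy': 195.35257088256319, 'R': array([[-0.814 , -0.5808,  0.0093],
       [-0.3526,  0.4814, -0.8024],
       [ 0.4616, -0.6564, -0.5967]]), 't': array([0.3802, 0.2697, 0.9622])}
wrist {'vertical_fov': 68.32637589330221, 'cx': 255.93213897269055, 'cy': 197.6846088755015, 'R': array([[ 0.335 , -0.9422, -0.0017],
       [-0.9081, -0.3233,  0.2661],
       [-0.2513, -0.0876, -0.9639]]), 't': array([-0.6256, -0.0345,  0.3784])}
{'time': 0.1, 'joint_pos': array([-1.349 ,  0.0533,  1.6141, -0.    ,  1.476 , -0.119 ]), 'joint_vel': array([ 0.0009, -0.0005, -0.0032,  0.001 ,  0.0025, -0.0012]), 'joint_efforts': array([  0.0004, -39.4899, -37.1365,  -0.    ,   0.0039,  -0.    ]), 'tool_pos': array([ 0.2088, -0.5885,  0.2552]), 'tool_rot': array([-0.0009,  0.9855,  0.1696, -0.0001]), 'contact_force': array([0.8321, 0.4748, 0.7495]), 'ft_torque': array([ 0.014 ,  0.0524, -0.0063]), 'grasp_force': 0.0, 'gripper_width': 1.0066275049761304}
```

View pics/scene0.png

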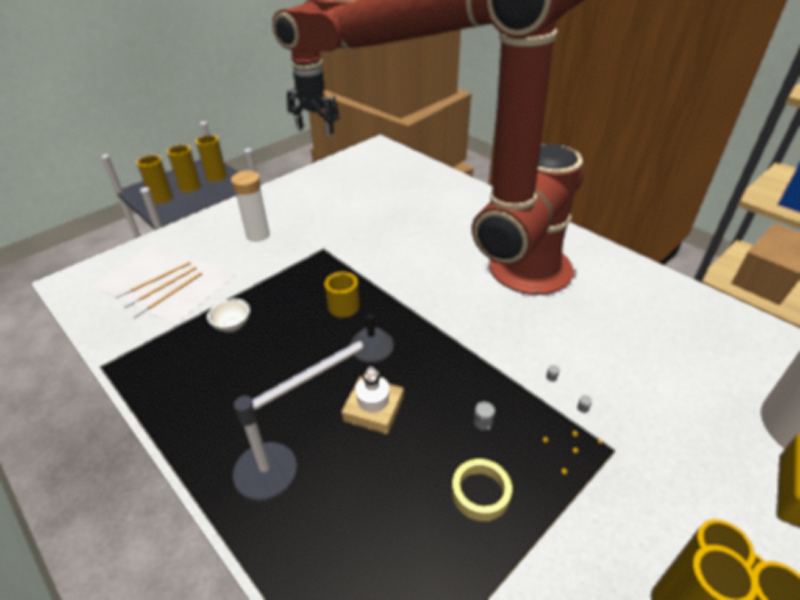

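View pics/side0.png

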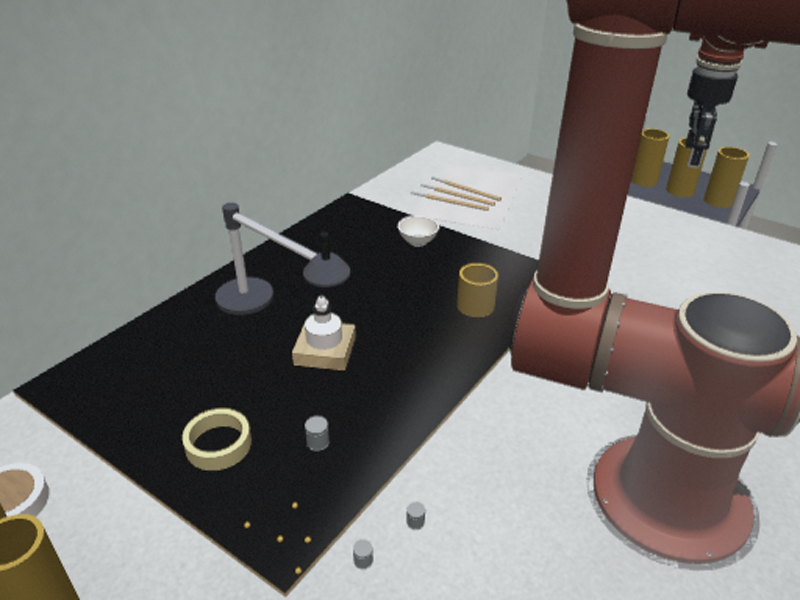

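The scene view shows the peg top near (371,318), the spout tip (371,371), the large cap (484,416) and the hinge (243,402). In the side view they are at (325,235), (322,298), (317,433) and (231,208). The two smaller caps sit off the board. Triangulating next.

```bash
cat > h.py <<'E'
from plant import *
import cv2, numpy as np
from scipy.optimize import least_squares
np.set_printoptions(precision=4,suppress=True)
def proj(c,X):
    f=192/np.tan(np.radians(c["vertical_fov"]/2)); p=c["R"]@X+c["t"]
    return np.array([c["cx"],c["cy"]])+f*p[:2]/p[2]
def tri(obs): # [(cal,(u,v))]
    r=lambda X: np.concatenate([proj(c,X)-uv for c,uv in obs])
    s=least_squares(r,[0.6,0,0.1]); return s.x,s.fun
def onplane(c,uv,z):
    f=192/np.tan(np.radians(c["vertical_fov"]/2))
    d=c["R"].T@np.array([(uv[0]-c["cx"])/f,(uv[1]-c["cy"])/f,1]); o=-c["R"].T@c["t"]
    return o+d*(z-o[2])/d[2]
E
python3 - <<'E'
from h import *
S,D=get_calibration("scene"),get_calibration("side")
q=lambda p:(np.array(p)+.5)/1.5625-.5
for n,a,b in [("pegtop",(371,318),(325,235)),("hingetop",(243,402),(231,208)),("captop",(484,407),(317,421)),("tip",(371,371),(322,298)),
 ("tubetop",(342,279),(479,270)),("dishtop",(229,313),(418,226)),("tapetop",(482,483),(217,432)),("foot",(265,470),(244,295))]:
    X,r=tri([(S,q(a)),(D,q(b))]); print(n,X,r)
E
```

```text
pegtop [0.577  0.0527 0.2474] [-0.2681 -0.6631 -0.3629  0.547 ]
hingetop [0.816  0.0272 0.2088] [ 0.1901  0.4366  0.3164 -0.4487]
captop [0.4601 0.2226 0.0571] [-0.1148 -0.2046 -0.1239  0.1408]
tip [0.5886 0.0575 0.1258] [-0.2743 -0.598  -0.3564  0.4838]
tubetop [ 0.442  -0.2076  0.0978] [-0.0551 -0.1553 -0.0686  0.1147]
dishtop [ 0.6649 -0.3377  0.0525] [-0.0983 -0.2813 -0.1453  0.246 ]
tapetop [0.5736 0.3145 0.0426] [-0.0072 -0.0111 -0.0084  0.0083]
foot [0.817  0.0291 0.02  ] [ 0.0367  0.0725  0.056  -0.0698]
```

>>> move_arm(
  targets=[
    [[100, 0.0468, -0.0402, -0.025, 0], [100, 0.0468, -0.0402, -0.025, 0], [100, 0.0468, -0.0402, -0.025, 0], [100, 0.0468, -0.0402, -0.025, 0], [100, 0.0468, -0.0402, -0.025, 0]],
  ],
)

```text
time: 0.52
tool_pos: [0.3013, -0.4267, 0.3312]
tool_rot: [-0.001, 0.986, 0.169, -0.0]
contact_force: [0.8, 0.1, 0.1]
gripper_width: 1.0
grasp_force: 0.0
```

>>> move_arm(
  targets=[
    [[80, 0.0468, -0.0402, 0, 0], [80, 0.0468, -0.0402, 0, 0], [80, 0.0468, -0.0402, 0, 0], [80, 0.0468, -0.0402, 0, 0], [80, 0.0468, -0.0402, 0, 0]],
  ],
)

```text
time: 0.93
tool_pos: [0.3933, -0.2661, 0.331]
tool_rot: [-0.0, 0.986, 0.169, -0.0]
contact_force: [0.5, -0.5, 0.0]
gripper_width: 0.798
grasp_force: 0.0
```

>>> move_arm(
  targets=[
    [[60, 0.0468, -0.0402, 0, 0], [60, 0.0468, -0.0402, 0, 0], [60, 0.0468, -0.0402, 0, 0], [60, 0.0468, -0.0402, 0, 0], [60, 0.0468, -0.0402, 0, 0]],
  ],
)

```text
time: 1.35
tool_pos: [0.4853, -0.1054, 0.3309]
tool_rot: [-0.0, 0.986, 0.17, -0.0]
contact_force: [0.9, -0.2, 0.3]
gripper_width: 0.6
grasp_force: 0.0
```

>>> move_arm(
  targets=[
    [[60, 0.0468, -0.0402, 0, 0], [60, 0.0468, -0.0402, 0, 0], [60, 0.0468, -0.0402, 0, 0], [60, 0.0468, -0.0402, 0, 0], [60, 0.0468, -0.0402, 0, 0]],
  ],
)

```text
time: 1.77
tool_pos: [0.5773, 0.0552, 0.3307]
tool_rot: [-0.0, 0.985, 0.17, -0.0]
contact_force: [0.5, 0.0, 1.0]
gripper_width: 0.598
grasp_force: 0.0
```

Run:
```python
from h import *
s=state(); c=get_calibration("wrist"); im=grab_frame("wrist"); cv2.imwrite("pics/w1.png",im[:,:,::-1])
print(s["tool_pos"],s["tool_rot"],s["gripper_width"],s["time"])
for X in ([.577,.0527,.247],[.5886,.0575,.126]): print(proj(c,np.array(X)))
```

```text
[0.5773 0.0552 0.3307] [-0.      0.9855  0.1697 -0.0004] 0.5981101448026472 1.7667
[256.8999 214.876 ]
[256.0186 170.3359]
```

View pics/w1.png

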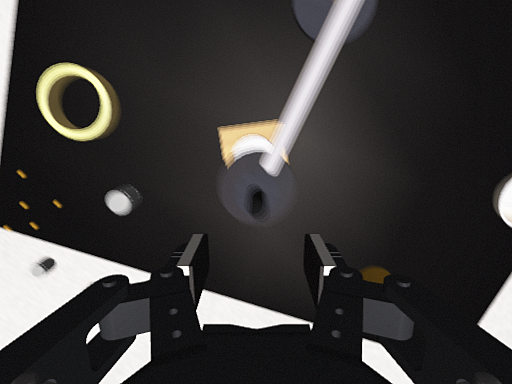

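The wrist view shows the peg at about (259,212), midway between the fingers at 205 and 310, which matches the prediction of (257,215). I'll descend around it, aligning the tool with the lamp's arm on the way.

>>> move_arm(
  targets=[
    [[60, 0, 0, 0.029, 0.85], [60, 0, 0, 0.029, 0.85], [60, 0, 0, 0.029, 0.85], [60, 0, 0, 0.029, 0.85], [40, 0, 0, 0.029, 0.85]],
  ],
)

```text
time: 2.23
tool_pos: [0.5766, 0.0534, 0.2429]
tool_rot: [0.0, 0.999, -0.054, -0.0]
contact_force: [0.3, -0.5, 0.2]
gripper_width: 0.476
grasp_force: 0.0
```

>>> move_arm(
  targets=[
    [[40, 0, 0, 0, 0], [40, 0, 0, 0, 0], [40, 0.0015, 0.0349, 0, -0.833]],
  ],
)

```text
time: 2.48
tool_pos: [0.576, 0.0347, 0.2451]
tool_rot: [-0.001, 1.0, -0.005, 0.0]
contact_force: [-0.3, -1.5, -2.0]
gripper_width: 0.405
grasp_force: 2.0
```

Run:
```python
from h import *
s=state();print(s["contact_force"],s["joint_pos"])
im=grab_frame("wrist"); cv2.imwrite("pics/w2.png",im[:,:,::-1])
```

```text
[-0.3126 -1.4801 -1.974 ] [-0.0699 -0.0545  1.7387  0.0026  1.4566  1.5107]
```

View pics/w2.png

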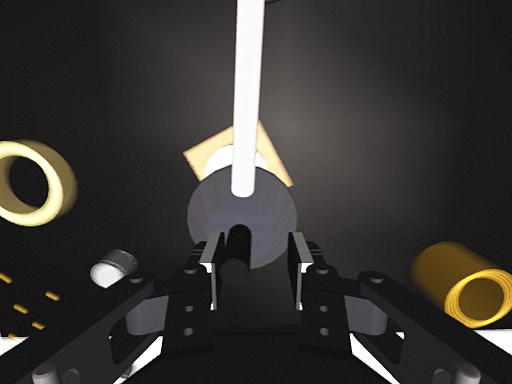

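The peg (about 236,255) sits between the pads, next to the left pad, which is the +y one. I'll sweep along the arc now.

>>> move_arm(
  targets=[
    [[40, 0.0015, 0.0349, 0, -0.833], [40, 0.0015, 0.0349, 0, -0.833], [40, 0.0015, 0.0349, 0, -0.833], [40, 0.0015, 0.0349, 0, -0.833], [40, 0.0015, 0.0349, 0, -0.833]],
  ],
)

```text
time: 2.95
tool_pos: [0.5968, -0.07, 0.2462]
tool_rot: [-0.0, 0.978, 0.21, 0.001]
contact_force: [-0.1, 2.7, -0.4]
gripper_width: 0.399
grasp_force: 1.0
```

>>> move_arm(
  targets=[
    [[40, 0.0015, 0.0349, 0, -0.833], [40, 0.0015, 0.0349, 0, -0.833], [40, 0.0015, 0.0349, 0, -0.833], [40, 0.0015, 0.0349, 0, -0.833], [40, 0.0015, 0.0349, 0, -0.833]],
  ],
)

```text
time: 3.37
tool_pos: [0.6589, -0.154, 0.2461]
tool_rot: [0.0, 0.909, 0.417, 0.0]
contact_force: [-0.3, 2.3, 0.9]
gripper_width: 0.401
grasp_force: 1.0
```

>>> move_arm(
  targets=[
    [[40, 0, -0.012, 0, 0], [50, 0, 0, -0.045, 0], [60, 0, 0, -0.045, 1], [80, 0, 0, -0.045, 1], [80, 0, 0, -0.045, 1]],
  ],
)

```text
time: 3.78
tool_pos: [0.6526, -0.148, 0.3551]
tool_rot: [0.0, 0.964, 0.265, 0.001]
contact_force: [-0.0, 0.3, 0.1]
gripper_width: 0.803
grasp_force: 0.0
```

```bash
cat >> h.py <<'E'
def rel(X): # world target -> yaw deg and tool-frame shift in full-scale units
    s=state(); w,x,y,z=s["tool_rot"]; p=2*np.arctan2(y,x); d=np.array(X)-s["tool_pos"]
    t=np.array([d[0]*np.cos(p)+d[1]*np.sin(p), d[0]*np.sin(p)-d[1]*np.cos(p), -d[2]])
    print("pos",s["tool_pos"],"yaw",np.degrees(p),"d",d,"units",t/.6)
E
python3 - <<'E'
from h import *
rel([.46,.2226,.25])
im=grab_frame("side"); cv2.imwrite("pics/s2.png",cv2.resize(im[:,:,::-1][100:340,60:380],(800,600),interpolation=cv2.INTER_CUBIC))
E
```

```text
pos [ 0.6526 -0.148   0.3551] yaw 30.677751485761036 d [-0.1926  0.3706 -0.1051] units [ 0.0391 -0.6949  0.1752]
```

View pics/s2.png

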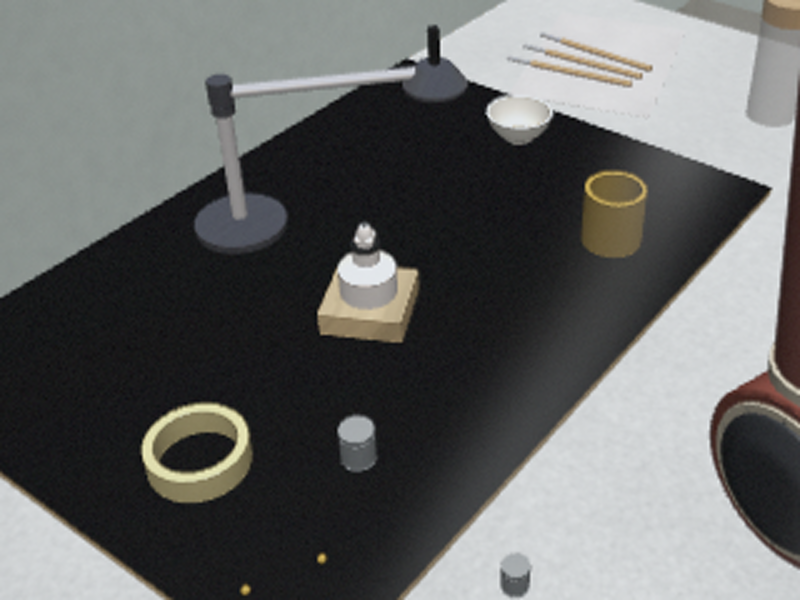

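The lamp head is now well clear, out near the dish side, and nothing else has moved. I'll look at the spout from above on the way to the cap.

>>> move_arm(
  targets=[
    [[80, 0.014, -0.062, 0.02, 0], [80, 0.014, -0.062, 0.02, 0], [80, 0.014, -0.062, 0.02, 0], [80, 0.014, -0.062, 0.02, 0], [80, 0.014, -0.062, 0.02, 0]],
  ],
)

```text
time: 4.25
tool_pos: [0.5921, 0.0344, 0.293]
tool_rot: [0.0, 0.964, 0.267, 0.001]
contact_force: [1.2, 1.0, 0.1]
gripper_width: 0.799
grasp_force: 0.0
```

>>> move_arm(
  targets=[
    [[80, 0, 0, 0, 0]],
  ],
)

```text
time: 4.33
tool_pos: [0.5899, 0.0384, 0.2903]
tool_rot: [-0.002, 0.963, 0.27, -0.001]
contact_force: [-0.2, 0.0, 0.0]
gripper_width: 0.799
grasp_force: 0.0
```

Run:
```python
from h import *
c=get_calibration("wrist"); im=grab_frame("wrist"); cv2.imwrite("pics/w3.png",cv2.resize(im[40:340,56:456,::-1],(800,600),interpolation=cv2.INTER_CUBIC))
import pickle; pickle.dump(c,open("w3.pkl","wb"))
rel([.46,.2226,.25])
for X in ([.5886,.0575,.126],[.46,.2226,.055]): print((proj(c,np.array(X))-[56,40])*2)
```

```text
pos [0.5912 0.0359 0.2916] yaw 31.305706589827224 d [-0.1312  0.1867 -0.0416] units [-0.0251 -0.3796  0.0693]
[364.563  278.3545]
[ 48.2104 291.5841]
```

View pics/w3.png

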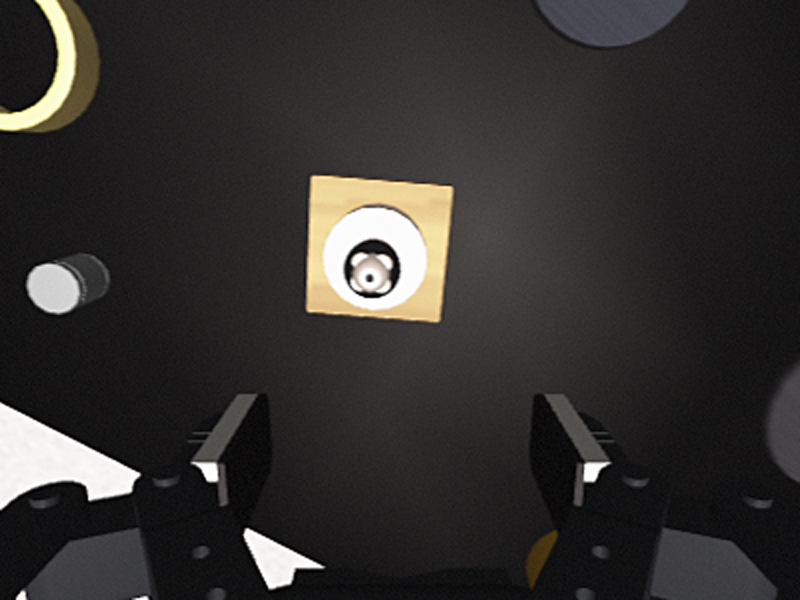

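Spout tip is at crop (370,277), predicted (365,278). Cap top is at (53,288), predicted (48,292). The fits are good, so I'll combine the three views.

Run:
```python
from h import *
import pickle
W=pickle.load(open("w3.pkl","rb")); S,D=get_calibration("scene"),get_calibration("side")
q=lambda p:(np.array(p)+.5)/1.5625-.5
for n,a,b,c in [("tip",(371,371),(206,190.2),(370,277)),("captop",(484,407),(202.4,271),(53,288))]:
    c=np.array(c)/2+[56,40]
    print(n,*tri([(S,q(a)),(D,b),(W,c)]),tri([(D,b),(W,c)])[0])
    for z in (.12,.124,.128,.05,.055): print(z,onplane(W,c,z)[:2],end=' ')
```

```text
tip [0.5901 0.0556 0.1249] [-1.1015 -0.458  -0.4042  0.5667 -0.2535  0.1491] [0.5905 0.0553 0.1259]
0.12 [0.5894 0.0552] 0.124 [0.5902 0.0554] 0.128 [0.5911 0.0556] 0.05 [0.575  0.0511] 0.055 [0.576  0.0514] captop [0.4613 0.2223 0.0516] [-0.6044  1.128   0.0257 -0.1952 -0.2508  0.484 ] [0.4616 0.2226 0.0509]
0.12 [0.4979 0.1934] 0.124 [0.5    0.1917] 0.128 [0.5021 0.19  ] 0.05 [0.4612 0.223 ] 0.055 [0.4638 0.2209]
```

>>> move_arm(
  targets=[
    [[80, -0.0029, -0.0473, 0.0316, 0], [80, -0.0029, -0.0473, 0.0316, 0], [80, -0.0029, -0.0473, 0.0316, 0], [80, -0.0029, -0.0473, 0.0316, 0]],
  ],
)

```text
time: 4.72
tool_pos: [0.5287, 0.1265, 0.2173]
tool_rot: [0.0, 0.964, 0.267, 0.002]
contact_force: [0.3, 0.3, 0.8]
gripper_width: 0.802
grasp_force: 0.0
```

>>> move_arm(
  targets=[
    [[80, -0.0029, -0.0473, 0.0316, 0], [80, -0.0029, -0.0473, 0.0316, 0], [80, -0.0029, -0.0473, 0.0316, 0], [80, -0.0029, -0.0473, 0.0316, 0], [80, 0, 0, 0, 0]],
  ],
)

```text
time: 5.13
tool_pos: [0.4601, 0.2216, 0.1372]
tool_rot: [-0.001, 0.963, 0.269, -0.003]
contact_force: [-0.7, -0.0, -1.7]
gripper_width: 0.801
grasp_force: 0.0
```

>>> move_arm(
  targets=[
    [[80, 0, 0, 0, 0], [80, 0, 0, 0, 0], [80, 0, 0, 0, 0]],
  ],
)

```text
time: 5.38
tool_pos: [0.4661, 0.2194, 0.1427]
tool_rot: [0.0, 0.964, 0.267, 0.002]
contact_force: [-0.2, -0.5, 0.1]
gripper_width: 0.803
grasp_force: 0.0
```

Run:
```python
from h import *
c=get_calibration("wrist"); rel([.4613,.2225,.042]); im=grab_frame("wrist"); cv2.imwrite("pics/w4.png",cv2.resize(im[84:384,56:456,::-1],(800,600),interpolation=cv2.INTER_CUBIC))
import pickle; pickle.dump(c,open("w4.pkl","wb"))
for X in ([.4613,.2225,.0515],[.4613,.2225,.012]): print((proj(c,np.array(X))-[56,84])*2)
```

```text
pos [0.4661 0.2194 0.1427] yaw 30.92552354502332 d [-0.0048  0.0031 -0.1007] units [-0.0042 -0.0085  0.1678]
[382.3408 259.0027]
[384.7951 231.5537]
```

View pics/w4.png

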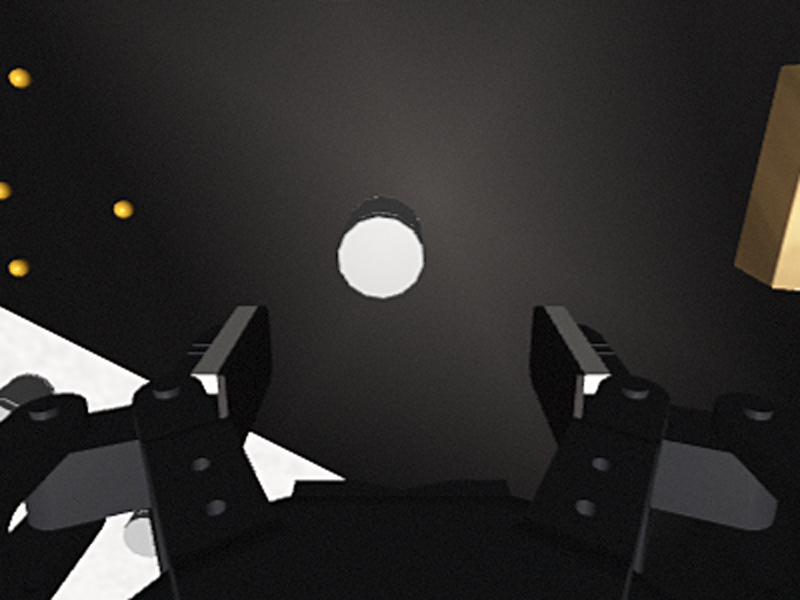

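The cap top is at (381,257) against a predicted (382,259), so the estimate holds. I'll descend.

>>> move_arm(
  targets=[
    [[80, 0, 0, 0, 0], [80, 0, 0, 0, 0], [80, 0, -0.003, 0.033, 0], [80, 0, 0, 0.033, 0], [80, 0, 0, 0.03, 0]],
  ],
)

```text
time: 5.85
tool_pos: [0.4638, 0.2214, 0.0829]
tool_rot: [0.0, 0.964, 0.267, 0.001]
contact_force: [0.0, -0.9, -0.3]
gripper_width: 0.801
grasp_force: 0.0
```

>>> move_arm(
  targets=[
    [[80, 0, 0, 0, 0], [80, 0, 0, 0, 0], [80, 0, 0, 0, 0]],
  ],
)

```text
time: 6.1
tool_pos: [0.464, 0.2217, 0.0842]
tool_rot: [-0.0, 0.964, 0.267, 0.001]
contact_force: [-0.3, -0.2, 0.2]
gripper_width: 0.797
grasp_force: 0.0
```

Run:
```python
from h import *
rel([.4613,.2225,.042])
```

```text
pos [0.464  0.2217 0.0842] yaw 30.98298798903432 d [-0.0027  0.0008 -0.0422] units [-0.0032 -0.0035  0.0703]
```

>>> move_arm(
  targets=[
    [[80, -0.003, -0.003, 0.023, 0], [80, 0, 0, 0.023, 0], [80, 0, 0, 0.024, 0], [80, 0, 0, 0, 0], [80, 0, 0, 0, 0]],
  ],
)

```text
time: 6.52
tool_pos: [0.4611, 0.2223, 0.0419]
tool_rot: [-0.0, 0.964, 0.267, 0.0]
contact_force: [0.8, 0.2, -0.0]
gripper_width: 0.803
grasp_force: 0.0
```

>>> move_arm(
  targets=[
    [[30, 0, 0, 0, 0], [20, 0, 0, 0, 0], [20, 0, 0, 0, 0], [20, 0, 0, 0, 0], [20, 0, 0, 0, 0]],
  ],
)

```text
time: 6.93
tool_pos: [0.4619, 0.2226, 0.0427]
tool_rot: [-0.0, 0.964, 0.267, 0.001]
contact_force: [-0.8, 0.3, 6.0]
gripper_width: 0.376
grasp_force: 59.4
```

>>> move_arm(
  targets=[
    [[10, 0, 0, 0, 0], [10, 0, 0, 0, 0], [10, 0, 0, 0, 0], [10, 0, 0, 0, 0], [10, 0, 0, 0, 0]],
  ],
)

```text
time: 7.35
tool_pos: [0.4619, 0.2226, 0.0426]
tool_rot: [-0.0, 0.964, 0.267, 0.001]
contact_force: [-0.7, -0.7, 6.9]
gripper_width: 0.376
grasp_force: 59.4
```

>>> move_arm(
  targets=[
    [[10, 0, 0, -0.02, 0], [10, 0, 0, -0.06, 0], [10, 0, 0, -0.06, 0], [10, 0, 0, -0.06, 0], [10, 0, 0, -0.06, 0]],
  ],
)

```text
time: 7.77
tool_pos: [0.46, 0.222, 0.199]
tool_rot: [0.0, 0.964, 0.267, -0.0]
contact_force: [-0.2, 0.2, -0.2]
gripper_width: 0.374
grasp_force: 59.5
```

Run:
```python
from h import *
rel([.590,.0556,.20])
```

```text
pos [0.46  0.222 0.199] yaw 31.00876359519502 d [ 0.13   -0.1664  0.001 ] units [ 0.0428  0.3494 -0.0017]
```

>>> move_arm(
  targets=[
    [[10, 0.007, 0.045, 0, 0], [10, 0.007, 0.06, 0, 0], [10, 0.007, 0.06, 0, 0], [10, 0.007, 0.06, 0, 0], [10, 0.007, 0.06, 0, 0]],
  ],
)

```text
time: 8.18
tool_pos: [0.5673, 0.0851, 0.1977]
tool_rot: [-0.0, 0.964, 0.267, 0.0]
contact_force: [0.6, -0.4, -0.6]
gripper_width: 0.375
grasp_force: 59.5
```

>>> move_arm(
  targets=[
    [[10, 0.006, 0.043, 0, 0], [10, 0.002, 0.021, 0, 0], [10, 0, 0, 0, 0], [10, 0, 0, 0, 0], [10, 0, 0, 0, 0]],
  ],
)

```text
time: 8.6
tool_pos: [0.5898, 0.057, 0.1969]
tool_rot: [-0.0, 0.964, 0.268, -0.0]
contact_force: [-1.2, 0.5, 0.1]
gripper_width: 0.373
grasp_force: 59.5
```

>>> move_arm(
  targets=[
    [[10, 0, 0, 0, 0], [10, 0, 0, 0, 0], [10, 0, 0, 0, 0], [10, 0, 0, 0, 0]],
  ],
)

```text
time: 8.93
tool_pos: [0.5903, 0.0567, 0.1971]
tool_rot: [0.0, 0.963, 0.268, 0.0]
contact_force: [-0.2, 0.8, -0.7]
gripper_width: 0.379
grasp_force: 59.5
```

Run:
```python
from h import *
rel([.590,.0556,.20])
a=[]
for n,(x,y) in (("side",(130,110)),("scene",(160,170))):
    im=grab_frame(n)[y:y+150,x:x+150,::-1]; print(n,x,y); a.append(cv2.resize(im,(400,400),interpolation=cv2.INTER_CUBIC))
cv2.imwrite("pics/c5.png",np.hstack(a))
```

```text
pos [0.5903 0.0567 0.1971] yaw 31.06522014849916 d [-0.0003 -0.0011  0.0029] units [-0.0015  0.0013 -0.0048]
side 130 110
scene 160 170
```

View pics/c5.png

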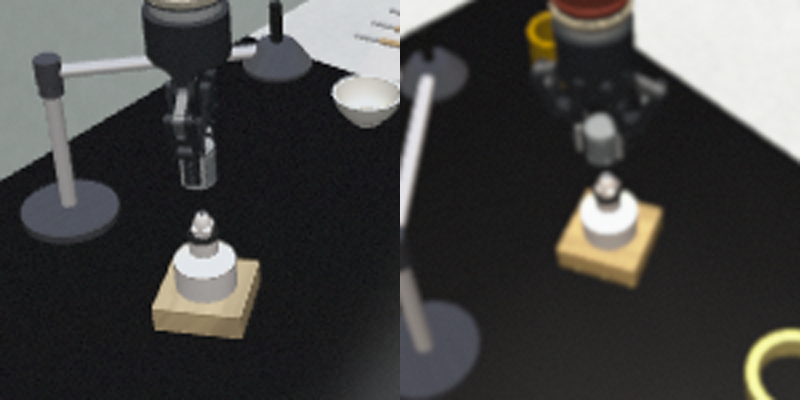

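The cap is held upright above the spout. I'll come closer and check the alignment enlarged.

>>> move_arm(
  targets=[
    [[10, -0.001, 0.0015, 0.018, 0], [10, 0, 0, 0.018, 0], [10, 0, 0, 0.015, 0], [10, 0, 0, 0, 0], [10, 0, 0, 0, 0]],
  ],
)

```text
time: 9.45
tool_pos: [0.5896, 0.0549, 0.1645]
tool_rot: [-0.001, 0.964, 0.267, -0.002]
contact_force: [0.4, -0.5, 0.2]
gripper_width: 0.376
grasp_force: 59.5
```

>>> move_arm(
  targets=[
    [[10, 0, 0, 0, 0], [10, 0, 0, 0, 0], [10, 0, 0, 0, 0]],
  ],
)

```text
time: 9.7
tool_pos: [0.591, 0.0549, 0.1671]
tool_rot: [0.0, 0.964, 0.267, 0.001]
contact_force: [0.3, -0.2, -0.0]
gripper_width: 0.375
grasp_force: 59.5
```

Run:
```python
from h import *
rel([.5905,.0556,.165])
a=[]
for n,(x,y) in (("side",(181,147)),("scene",(212,206))):
    im=grab_frame(n)[y:y+60,x:x+50,::-1]; a.append(cv2.resize(im,(400,480),interpolation=cv2.INTER_CUBIC))
    c=get_calibration(n)
    p=state()["tool_pos"]
    for X in ([*p[:2],p[2]-.031],[*p[:2],p[2]+.009],[.5905,.0556,.125],[.5905,.0556,.1036]): print(n,(proj(c,np.array(X))-[x-.5,y-.5])*8)
cv2.imwrite("pics/c6.png",np.clip(np.hstack(a)*1.3,0,255).astype(np.uint8))
```

```text
pos [0.591  0.0549 0.1671] yaw 31.00475967641646 d [-0.0005  0.0007 -0.0021] units [-0.0002 -0.0014  0.0036]
side [198.0173 323.869 ]
side [190.2443 220.024 ]
side [199.85  353.441]
side [203.8322 406.5846]
scene [192.8539 229.6534]
scene [187.2432 151.9017]
scene [196.5345 250.7375]
scene [199.338  290.0166]
```

View pics/c6.png

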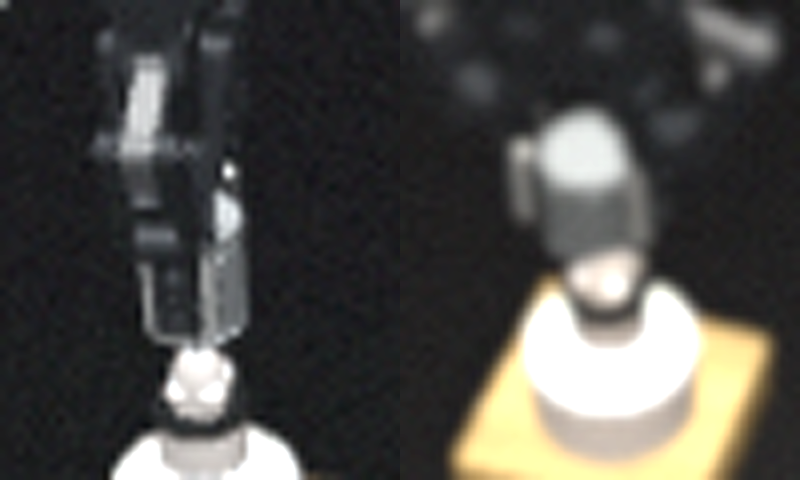

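In the side view the cap (centre 197) and spout (200) line up. In the scene view the spout looks about 1 px (roughly 3 mm) off, mostly along tool y. The wrist camera can settle that.

Run:
```python
from h import *
c=get_calibration("wrist"); s=state(); p=s["tool_pos"]; im=grab_frame("wrist")
x,y=176,150
cv2.imwrite("pics/w7.png",cv2.resize(im[y:y+120,x:x+160,::-1],(800,600),interpolation=cv2.INTER_CUBIC))
print(p)
for n,X in (("captop",[*p[:2],p[2]+.009]),("rim",[*p[:2],p[2]-.031]),("tip",[.5905,.0556,.125]),("seat",[.5905,.0556,.1036]),("seatB",[.589,.057,.1036]),("seatC",[.5885,.0575,.1036])): print(n,(proj(c,np.array(X))-[x-.5,y-.5])*5)
```

```text
[0.5909 0.0549 0.167 ]
captop [383.6867 658.7086]
rim [387.8229 465.6169]
tip [382.0739 427.8588]
seat [384.1    366.0809]
seatB [369.6285 369.9728]
seatC [364.5991 371.1503]
```

View pics/w7.png

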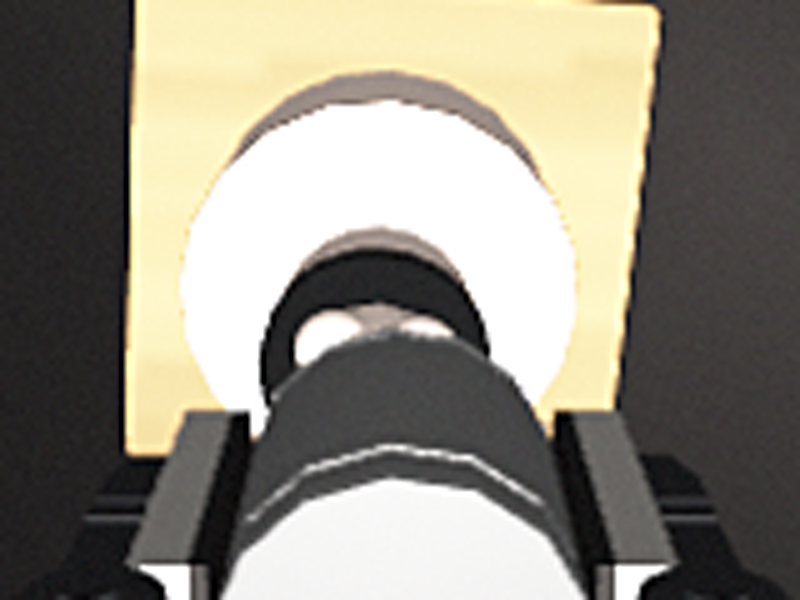

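The wrist view shows the cap's axis at column ~402 but the seal centre at ~376, so the spout is about 3.9 mm to −tool y. The scene view agrees. I'll correct by y −0.0065 and lower gently.

>>> move_arm(
  targets=[
    [[10, 0, -0.0065, 0, 0], [10, 0, 0, 0, 0], [10, 0, 0, 0.006, 0], [10, 0, 0, 0.006, 0], [10, 0, 0, 0, 0]],
  ],
)

```text
time: 10.27
tool_pos: [0.5879, 0.0583, 0.158]
tool_rot: [-0.0, 0.964, 0.267, -0.001]
contact_force: [-0.2, 0.0, -0.4]
gripper_width: 0.376
grasp_force: 59.5
```

>>> move_arm(
  targets=[
    [[10, 0, 0, 0.005, 0], [10, 0, 0, 0.005, 0], [10, 0, 0, 0, 0], [10, 0, 0, 0, 0], [10, 0, 0, 0, 0]],
  ],
)

```text
time: 10.68
tool_pos: [0.5886, 0.0583, 0.1532]
tool_rot: [0.0, 0.964, 0.267, -0.0]
contact_force: [-0.5, 0.1, 0.5]
gripper_width: 0.375
grasp_force: 59.5
```

Rim is entering around the tip without contact force. I'll keep going slowly.

>>> move_arm(
  targets=[
    [[10, 0, 0, 0.003, 0], [10, 0, 0, 0.003, 0], [10, 0, 0, 0.003, 0], [10, 0, 0, 0, 0], [10, 0, 0, 0, 0]],
  ],
)

```text
time: 11.1
tool_pos: [0.5887, 0.0583, 0.1479]
tool_rot: [0.0, 0.964, 0.267, 0.0]
contact_force: [-0.4, -0.0, 0.1]
gripper_width: 0.376
grasp_force: 59.5
```

>>> move_arm(
  targets=[
    [[10, 0, 0, 0.003, 0], [10, 0, 0, 0.003, 0], [10, 0, 0, 0, 0], [10, 0, 0, 0, 0]],
  ],
)

```text
time: 11.43
tool_pos: [0.5896, 0.0583, 0.1463]
tool_rot: [0.0, 0.964, 0.267, 0.001]
contact_force: [-0.7, -0.5, 6.3]
gripper_width: 0.379
grasp_force: 60.3
```

Force is rising with almost no side load: that is the beads, at the expected height. I'll press on.

>>> move_arm(
  targets=[
    [[10, 0, 0, 0.003, 0], [10, 0, 0, 0.003, 0], [10, 0, 0, 0, 0]],
  ],
)

```text
time: 11.68
tool_pos: [0.5894, 0.0583, 0.1415]
tool_rot: [0.0, 0.964, 0.267, 0.001]
contact_force: [2.1, 0.4, -0.8]
gripper_width: 0.375
grasp_force: 59.9
```

>>> move_arm(
  targets=[
    [[10, 0, 0, 0.003, 0], [10, 0, 0, 0.003, 0], [10, 0, 0, 0, 0]],
  ],
)

```text
time: 11.93
tool_pos: [0.5886, 0.0583, 0.1365]
tool_rot: [-0.0, 0.964, 0.267, -0.0]
contact_force: [1.2, 0.0, 1.7]
gripper_width: 0.374
grasp_force: 60.2
```

It clicked: force peaked, then dropped. Now onto the seal.

>>> move_arm(
  targets=[
    [[10, 0, 0, 0.004, 0], [10, 0, 0, 0.004, 0], [10, 0, 0, 0, 0], [10, 0, 0, 0, 0]],
  ],
)

```text
time: 12.27
tool_pos: [0.5888, 0.0583, 0.1337]
tool_rot: [0.0, 0.964, 0.267, -0.0]
contact_force: [-3.6, -0.0, 9.0]
gripper_width: 0.379
grasp_force: 61.0
```

>>> move_arm(
  targets=[
    [[10, 0, 0, 0.003, 0], [10, 0, 0, 0, 0], [10, 0, 0, 0, 0]],
  ],
)

```text
time: 12.52
tool_pos: [0.5888, 0.0583, 0.1327]
tool_rot: [0.0, 0.964, 0.267, -0.0]
contact_force: [-4.6, -0.2, 11.7]
gripper_width: 0.378
grasp_force: 61.5
```

>>> move_arm(
  targets=[
    [[10, 0, 0, 0.003, 0], [10, 0, 0, 0, 0], [10, 0, 0, 0, 0]],
  ],
)

```text
time: 12.77
tool_pos: [0.5889, 0.0583, 0.1326]
tool_rot: [0.0, 0.964, 0.267, -0.0]
contact_force: [-10.7, -1.0, 20.4]
gripper_width: 0.376
grasp_force: 62.3
```

The seal is at its stop: about 3.9 mm travel, 20 N. I'll hold briefly, confirm it's steady, then hand in.

>>> move_arm(
  targets=[
    [[10, 0, 0, 0, 0], [10, 0, 0, 0, 0], [10, 0, 0, 0, 0], [10, 0, 0, 0, 0], [10, 0, 0, 0, 0]],
  ],
)

```text
time: 13.18
tool_pos: [0.5889, 0.0583, 0.1326]
tool_rot: [0.0, 0.964, 0.267, -0.0]
contact_force: [-9.5, -0.3, 19.1]
gripper_width: 0.373
grasp_force: 62.3
```

Run:
```python
from h import *
im=grab_frame("side"); cv2.imwrite("pics/end.png",cv2.resize(im[100:340,60:380,::-1],(800,600)))
s=state();print(s["tool_pos"],s["contact_force"])
```

```text
[0.5889 0.0583 0.1326] [-10.0954  -0.7076  19.7516]
```

View pics/end.png

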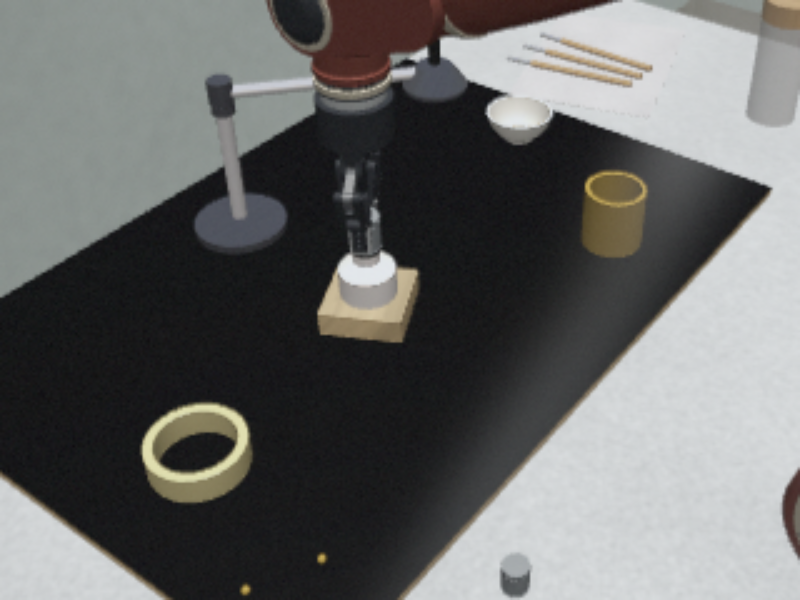

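The cap sits on the bottle at (367,250), still gripped. The lamp head at (435,75) is where I left it, and the tape, tube and dish haven't moved.

```bash
python3 -c "
from plant import job; print(job.job_done())"
```

```text
the job is handed in; nothing more can be done
None
```

I handed the job in with the lamp swung aside (head about 20 cm from the spout by estimate), the cap clicked on, and the seal pressed to its stop at about 20 N with the cap still gripped; the tape roll, clay tube and dish did not move, but I viewed 11 pictures, one over the limit of 10.

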